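# Load the reagent disc into the blood analyser

## Task

Load the blood analyser: slide the filled reagent disc flat across the deck, without lifting it up, until it drops into the round chamber, then turn it under light fingertip pressure until it falls over the drive pins and lies fully home, flush with the deck. Then slide the clear cover gently over it until fully shut, and leave the other things on the desk where they stand.

Things in the scene. Friction and masses are not known exactly. Their poses are not given: they have to be found in the camera images.
- analyser: white bench analyser, fixed to the desk: 250 mm (its x) by 430 mm (its y), its flat deck 75 mm above the desk. Origin at the middle of its underside, z up. The disc starts on the bare deck of its -y half, the round chamber is in the middle, the clear cover is parked on the +y half.
- chamber (a point): centre of the round chamber's mouth, at deck height (75 mm above the desk); axes as the analyser's. It is 87 mm across, 12 mm deep, its wall upright. Pushed over the mouth, the disc's leading edge dips in from about 17 mm short of centre; within about 2 mm of centre all of it drops in. As a rule it then stands on the drive pins, its top 5 mm above the deck, at times a little tilted.
- chamber_floor (a point): centre of the chamber's rigid floor, 12 mm below the deck. Here is the braked drive platter with three round-nosed pins, 5 mm high, 120 degrees apart, at an angle that differs each time and is not given. The disc's underside has three matching slots: pressed lightly (2 to 5 N) and turned, mostly 10 to 80 degrees either way, it falls 5 mm more, its top then flush with the deck.
- disc: filled reagent disc, loose, about 60 g, friction unknown: rigid drum 77 mm across, 12 mm high, flat on top, with a flange round its foot 84 mm across, 3.5 mm high, its lower edge chamfered 2 mm. Origin at the centre of its underside, z up. Starts flat on the deck. More than 15 N on it breaks it; it spills if its underside rises 8 mm above the deck or it tips past 0.5 rad.
- cover (a joint): how far the clear cover has been slid shut, m: 0 parked, 0.150 fully shut over the chamber (hard stop); starts at 0 to 0.02. It slides along the analyser's -y with about 2 N of friction and stays where it is left. 176 mm (x) by 110 mm (y), top 30 mm above the deck. Its leading end clears the deck by 3 mm: it runs into a disc that stands up. More than 25 N on it breaks it.
- cover_end (a point): middle of the cover's +y end face, 15 mm above the deck; axes as the analyser's. A flat upright white face 176 mm wide, 3 to 30 mm above the deck, where the cover is pushed towards -y. On the cover's top, its middle 8 mm in from this face, stands a grip rib 70 mm (x) by 12 mm (y), its top 46 mm above the deck.
- spray: bystander: small white spray bottle, 44 mm across, 123 mm high; origin at the middle of its foot
- glovebox: bystander: glove box 120 x 240 x 70 mm; origin at the middle of its underside
- tray: bystander: low tray with a pen on it, 140 x 100 mm, 29 mm high with the pen; origin at the middle of its underside
Things that resemble listed ones, but are neither listed nor needed, are in the scene too. Of the things like the disc, leave any that is blue or pink; of the rest the larger one is meant.

How it is judged:
By the outcome, as a careful person would: the job done as asked, in the order asked, and still so for the second after the job is handed in, with the robot touching nothing.
It also fails if it takes over 67 s, if anything falls off the work surface, if the arm or the gripper's body presses on something with over 40 N, if the wrist force passes 120 N, or if a joint passes its speed limit or range.

## Robot

A 7-joint arm with a two-finger parallel gripper is mounted at the origin on the work surface. World frame = base frame: x ahead of the robot, y to its left, z up, the work surface at z = 0. Lengths are in m, angles in rad, forces in N, time in s.
With the tool pointing down it reaches from about 0.425 to 0.925 m from the base axis. Payload 6.8 kg.
Tool frame: the origin (TCP) lies on the front face of the gripper's body, between the roots of the fingers; the fingertips stand 73 mm ahead of it and the grasp point (between the pads) lies 54 mm ahead of it (env.nose_length is the distance from the TCP to the fingertips, in m); z points along the fingers, y is the direction in which the jaws open and shut (so a half turn about z gives the same grasp; the last joint's range is limited). The gripper opens to 85 mm and grips with 20 to 120 N. Pads are 22 mm wide; open, the fingers measure 114 mm over their backs; the gripper's body (76 mm by 85 mm) begins 54 mm behind the grasp point. The pads swing forward as they close: fully open they stand 13 mm farther back than shut.
Start: joints at [1.105, 0.477, 0.022, 1.555, -0.011, 1.109, -0.083], TCP at [0.236, -0.632, 0.304] pointing down, gripper open.
Joint ranges: [-2.96, 2.96], [-0.34, 2.1], [-1.41, 1.46], [0.24, 2.44], [-1.37, 4.51], [0.17, 1.92], [-2.96, 2.96]. Speed limits (rad/s): [2.39, 2.39, 3.14, 3.14, 3.14, 3.14, 3.14].

## Interface

Orientations are given as a unit quaternion [w, x, y, z].
In Python, from cell import env, kin, camera, calibration, job gives the robot as it stands. The module is installed in compiled form; this text tells all that it offers. Calls block until the motion is done:
- env.reach(position, orientation): joint-space move of the TCP to a pose.
- env.movel(position, velocity=0.15, rot=None, stop_force=None): straight line of the TCP; rot=None keeps the orientation; velocity is the mean speed in m/s. With stop_force (N) it stops when the force on the tool has changed by that much, and returns True; else False.
- env.goto_joints(angles): joint-space move.
- env.grip(opening, f_grip=None): finger opening in m; f_grip is the grip in N (None keeps the last); returns when the fingers have stopped.
- env.dwell(seconds).
- kin.inverse_kinematics(position, orientation): joint angles nearest the present ones, or None.
- env.get_state(): the state.
- camera(name): name is "scene" or "side" or "wrist"; returns (picture, depth): 420x560x3 uint8, blue, green, red; 420x560 float32, m along the optical axis (not along the pixel's ray), 0 where there is no reading.
- calibration(name): a dict with "fx", "fy", "cx", "cy" (pixels), "rvec" (rotation vector, rad) and "tvec" (3), from world to camera coordinates, as OpenCV has them. Camera axes: x right, y down, z forward; pixel columns grow to the right and rows downward; lengths in m; the calibration is good to about 2 mm. A picture is of the moment at which its call begins: read the wrist's pose just before it. calibration takes no time and is no camera call; for the wrist camera it gives the pose at the moment of the call.
A pose or a line that the arm cannot do raises env.PlanningError and nothing moves.
- job.job_done(): hands the job in, once; it reports no verdict.
The state is a dict: "time": time; "qpos": joint angles; "joint_velocities": joint speeds; "joint_torque": joint torques, N m; "tcp_pos": TCP position; "orientation": TCP orientation; "force": force on the tool from outside, world axes, zero at the start; "torque": the same for the moment, N m; "opening": finger opening in m.
Only numpy, scipy, OpenCV 4.12 (cv2) and the standard library are available. Lean on these libraries where they do the work, as an engineer would, in place of code of your own. Each camera call takes 0.05 s, during which the arm holds its last target. There are 200 camera calls.

## Working session

There is one attempt and no reset: what is moved stays moved. The work goes in short steps, each a Python script; the robot and the scene stay as the last script left them, time stands still between calls to the robot, and variables do not carry over. Pictures are saved under pics/ and viewed, about 8 in all and at most 12, crops included, and the job is handed in when it is done.

```bash
mkdir -p pics; cat > h.py <<'E'
import numpy as np, cv2
from cell import env, kin, camera, calibration, job
def cal(n):
    c=calibration(n); R=cv2.Rodrigues(np.array(c["rvec"],float))[0]
    return c,R,np.array(c["tvec"],float).ravel()
def cloud(n):
    c,R,t=cal(n); im,d=camera(n)
    v,u=np.mgrid[:d.shape[0],:d.shape[1]]
    P=np.stack([(u-c["cx"])/c["fx"]*d,(v-c["cy"])/c["fy"]*d,d],-1)
    W=(P-t)@R; W[d==0]=np.nan
    return im,W
def onplane(n,u,v,z):
    c,R,t=cal(n); r=R.T@np.array([(u-c["cx"])/c["fx"],(v-c["cy"])/c["fy"],1]); o=-R.T@t
    return o+r*(z-o[2])/r[2]
def proj(n,p):
    c,R,t=cal(n); q=R@np.asarray(p)+t
    return q[0]/q[2]*c["fx"]+c["cx"], q[1]/q[2]*c["fy"]+c["cy"]
E
python3 - <<'E'
from h import *
for n in("scene","side"):
    im,W=cloud(n); np.save(n+".npy",W); cv2.imwrite(f"pics/{n}0.png",im)
    c,R,t=cal(n); print(n,-R.T@t,c["fx"])
s=env.get_state(); print(s["time"],s["tcp_pos"],s["orientation"],s["force"],s["opening"])
E
```

```text
scene [ 1.2335838  -0.69085839  0.78330825] 447.1618782292119
side [0.01135424 0.67882084 0.62674171] 392.80061665774315
0.1 [ 0.23622709 -0.63188251  0.30302181] [-7.90977171e-04  9.84039661e-01  1.77947403e-01 -2.05306934e-04] [1.04467632 0.48407917 0.10901924] 0.08535162437122683
```

View pics/scene0.png

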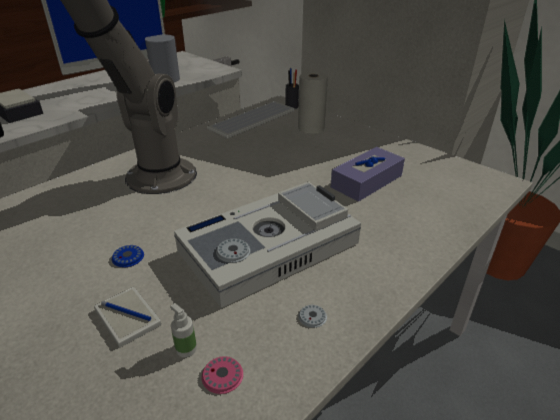

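View pics/side0.png

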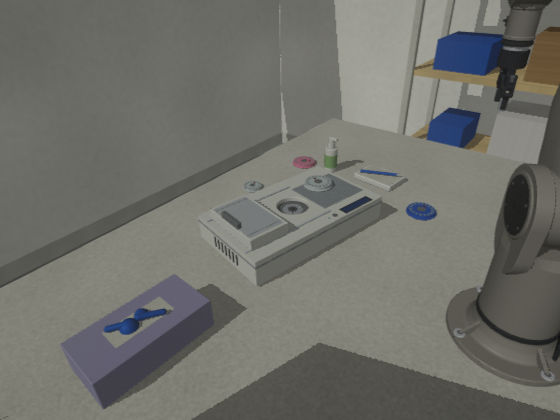

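The disc candidates in the scene picture are:
- white on the deck (233,250)
- small white on the desk (313,316)
- blue (128,256)
- pink (222,375)

By the description the target is the larger white one on the deck. Next I'll locate the analyser.

```bash
python3 - <<'E'
from h import *
for n,(u0,u1,v0,v1) in {"scene":(170,370,180,300),"side":(195,390,165,275)}.items():
    W=np.load(n+".npy"); m=np.zeros(W.shape[:2],bool); m[v0:v1,u0:u1]=1
    d=W[m&(abs(W[...,2]-.075)<.004)]
    d=d[(abs(d[:,:2]-np.median(d[:,:2],0))<.3).all(1)]
    print(n,len(d),"z",np.median(d[:,2]),cv2.minAreaRect(np.float32(d[:,:2]*1000)))
    a=W[m&(W[...,2]>.03)]; print(" all",cv2.minAreaRect(np.float32(a[:,:2]*1000)))
    h=W[m&(W[...,2]>.082)&(W[...,2]<.097)]; print(" disc-ish",len(h),np.median(h,0))
    h=W[m&(W[...,2]>.100)&(W[...,2]<.11)]; print(" covertop",len(h),cv2.minAreaRect(np.float32(h[:,:2]*1000)))
for p in [("scene",269,228,.075),("scene",234,247,.087),("side",292,208,.075),("side",319,181,.087)]: print(p,onplane(*p))
a=cv2.imread("pics/scene0.png")[180:300,170:370]; b=cv2.imread("pics/side0.png")[150:280,190:390]
cv2.imwrite("pics/crop0.png",np.vstack([cv2.resize(a,None,fx=2.4,fy=2.4,interpolation=2),cv2.resize(b,None,fx=2.4,fy=2.4,interpolation=2)]))
E
```

```text
scene 6670 z 0.07555279259745133 ((553.9118041992188, -23.899642944335938), (432.64031982421875, 258.0527038574219), 78.1528091430664)
 all ((570.8289184570312, 72.36795043945312), (635.9326171875, 267.24102783203125), 79.83637237548828)
 disc-ish 856 [ 0.57539481 -0.14106405  0.08770307]
 covertop 1465 ((584.1701049804688, 115.32036590576172), (113.54161071777344, 182.04071044921875), 77.97532653808594)
side 5311 z 0.07412490261997698 ((553.7072143554688, -24.357925415039062), (434.5534362792969, 255.259033203125), 77.9367904663086)
 all ((553.64111328125, -23.765625), (435.5516662597656, 255.6875), 78.06498718261719)
 disc-ish 678 [0.5493871  0.1063627  0.08664997]
 covertop 1757 ((583.81982421875, 117.44207763671875), (112.23836517333984, 180.82058715820312), 78.3078842163086)
('scene', 269, 228, 0.075) [ 0.55981518 -0.02757461  0.075     ]
('scene', 234, 247, 0.087) [ 0.56441986 -0.15351758  0.087     ]
('side', 292, 208, 0.075) [ 0.5450153  -0.01113532  0.075     ]
('side', 319, 181, 0.087) [ 0.5598942  -0.15791686  0.087     ]
```

View pics/crop0.png

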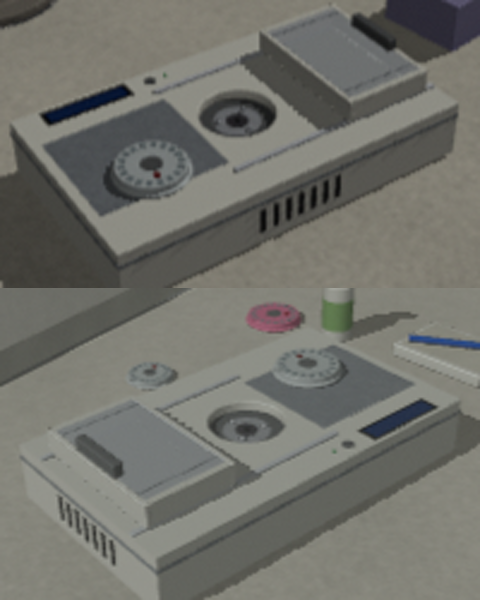

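The close crop confirms it: the white disc on the grey deck panel is the target. The analyser centre is about (0.554, -0.024) and its yaw about -12°. Next I'll look from above with the wrist camera.

```bash
cat >> h.py <<'E'
def Q(phi):  # tool down, jaw axis at angle phi (deg) in world xy
    a=np.deg2rad((phi+90)/2); return np.array([0,np.cos(a),np.sin(a),0])
E
python3 - <<'E'
from h import *
for phi in (3.5,-176.5):
  for p in [(.555,-.09,.40),(.565,-.21,.16),(.554,-.024,.15)]:
    q=kin.inverse_kinematics(p,Q(phi)); print(phi,p,None if q is None else np.round(q,2))
phi=min((3.5,-176.5),key=lambda f:abs(kin.inverse_kinematics((.555,-.09,.4),Q(f))[6]))
print(phi); env.reach((.555,-.09,.40),Q(phi))
im,W=cloud("wrist"); np.save("w1.npy",W); cv2.imwrite("pics/w1.png",im)
c,R,t=cal("wrist"); print("cam",-R.T@t,c["fx"])
s=env.get_state(); print(s["time"],s["tcp_pos"],s["qpos"],s["force"])
env.dwell(.1);print([np.round(env.get_state()["force"],2) for _ in range(2)])
E
```

```text
3.5 (0.555, -0.09, 0.4) [ 0.5   0.26 -0.54  1.68  0.14  1.24 -0.02]
3.5 (0.565, -0.21, 0.16) [ 0.57  0.56 -0.42  1.83  0.31  0.82  0.05]
3.5 (0.554, -0.024, 0.15) [ 0.34  0.53 -0.53  1.94  0.38  0.76 -0.34]
-176.5 (0.555, -0.09, 0.4) [-0.88  0.45  1.3   1.76 -0.45  1.28 -2.56]
-176.5 (0.565, -0.21, 0.16) [ 0.07  0.54  0.24  1.86 -0.18  0.76 -2.67]
-176.5 (0.554, -0.024, 0.15) [-0.89  0.94  1.26  2.02 -1.07  1.08 -2.18]
3.5
cam [ 0.55069818 -0.01003021  0.46895848] 347.5322088569332
2.4167 [ 0.55488508 -0.0914194   0.39966497] [ 0.496664    0.26030087 -0.54073     1.67769085  0.14059677  1.24301501
 -0.01605033] [-0.04295572 -0.03901817  0.07626152]
[array([-0.07, -0.77, -0.23]), array([-0.07, -0.77, -0.23])]
```

View pics/w1.png

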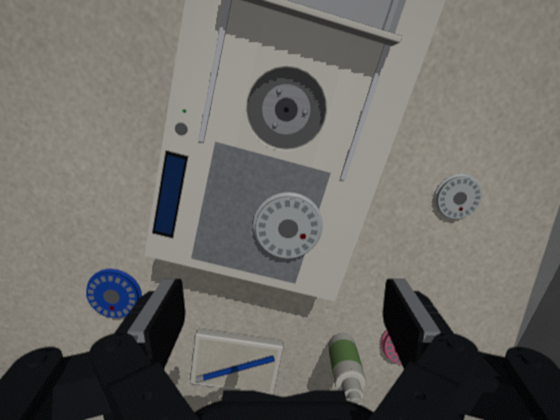

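Seen from above, the chamber mouth is at about (286,106) with pins visible on its platter, the disc at about (288,227) with its red dot at (303,236), and the cover's leading edge at the top. Next I'll fit these.

```bash
cat >> h.py <<'E'
def rays(n,uv,z,c=None):
    c,R,t=c or cal(n); uv=np.asarray(uv,float)
    r=np.c_[(uv[:,0]-c["cx"])/c["fx"],(uv[:,1]-c["cy"])/c["fy"],np.ones(len(uv))]@R; o=-R.T@t
    return o+r*((z-o[2])/r[:,2])[:,None]
def circ(P):
    A=np.c_[2*P[:,:2],np.ones(len(P))]; s=np.linalg.lstsq(A,(P[:,:2]**2).sum(1),rcond=None)[0]
    return s[0],s[1],np.sqrt(s[2]+s[0]**2+s[1]**2)
def blob(n,mask,z):
    k=max(cv2.findContours(mask.astype(np.uint8),0,1)[0],key=cv2.contourArea)[:,0]
    P=rays(n,k,z)
    for _ in range(3):
        x,y,r=circ(P); e=abs(np.hypot(P[:,0]-x,P[:,1]-y)-r); P=P[e<max(.002,np.median(e)*2)]
    return x,y,r,len(P)
E
python3 - <<'E'
from h import *
W=np.load("w1.npy"); im=cv2.imread("pics/w1.png")
dk=W[150:170,150:180]; deck=np.nanmedian(W[60:180,215:235,2]); print("deck z",deck, "disc top",np.nanmedian(W[215:222,275:300,2]),"floor",np.nanmedian(W[95:120,270:300,2]))
m=np.zeros(W.shape[:2],bool); m[185:270,245:330]=1
print("disc",blob("wrist",m&(W[...,2]>deck+.006),.087))
print("flange",blob("wrist",m&(W[...,2]>deck+.0018),.0775))
m[:]=0; m[60:155,238:335]=1
print("chamber depth",blob("wrist",m&(W[...,2]<deck-.005),.075))
g=cv2.cvtColor(im,6); print("chamber grey",blob("wrist",m&(g<105),.075), np.median(g[120:140,215:235]))
m[:]=0; m[20:290,140:450]=1
d=W[m&(abs(W[...,2]-deck)<.003)]; print(cv2.minAreaRect(np.float32(d[:,:2]*1000)))
E
python3 - <<'E'
import cv2,sys
im=cv2.imread("pics/w1.png")[50:275,225:345]
cv2.imwrite("pics/w1c.png",cv2.resize(im,None,fx=2.6,fy=2.6,interpolation=2))
E
```

```text
deck z 0.07423317165922326 disc top 0.08620131085517169 floor 0.06313744297708598
disc (np.float64(0.564286662419007), np.float64(-0.15551513049294677), np.float64(0.03813634442262324), 180)
flange (np.float64(0.564279914904964), np.float64(-0.1567103921589164), np.float64(0.04153918048426519), 192)
chamber depth (np.float64(0.553895717371869), np.float64(-0.02289850008713501), np.float64(0.04218466866094468), 227)
chamber grey (np.float64(0.5542124078076931), np.float64(-0.022297575677465542), np.float64(0.042534506512684464), 228) 152.0
((544.5133056640625, -69.06112670898438), (339.6955871582031, 250.95494079589844), 78.05805969238281)
```

```bash
cat >> h.py <<'E'
CH=np.array([.5539,-.0230]); U=np.array([-.0782,.9969]); PHI=4.5
def st(msg=""):
    s=env.get_state(); print(msg,"t%.2f"%s["time"],np.round(s["tcp_pos"],4),"F",np.round(s["force"],2),"o%.4f"%s["opening"]); return s
E
python3 - <<'E'
from h import *
D=np.array([.5643,-.1558]); b=D-.060*U
env.reach((*b,.20),Q(PHI)); env.grip(.044,20); s=st("above")
env.movel((*b,.158),.1)
r=env.movel((*b,.135),.015,stop_force=3.); s=st("touch %s"%r)
env.movel((*b,s["tcp_pos"][2]+.0055),.05); s=st("up")
im,W=cloud("wrist"); np.save("w2.npy",W); cv2.imwrite("pics/w2.png",im); print(np.round(s["qpos"],2))
E
```

```text
above t3.94 [ 0.5691 -0.2155  0.2003] F [ 0.24  0.83 -0.14] o0.0438
touch True t5.40 [ 0.569  -0.2156  0.1457] F [-1.02  0.5   6.02] o0.0438
up t5.67 [ 0.5692 -0.2157  0.1515] F [-0.09  0.18  0.36] o0.0440
[ 0.57  0.58 -0.41  1.82  0.31  0.81  0.08]
```

View pics/w2.png

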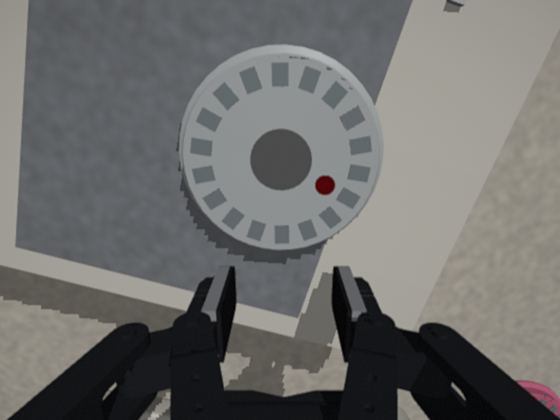

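The disc centre is at about (281,158) and the fingers straddle the centre line at u≈284, so the push is well aligned.

```bash
python3 - <<'E'
from h import *
s=st(); z=.1512
p=CH-(.0426+.020)*U
r=env.movel((*p,z),.05,stop_force=4); st("leg1 %s"%r)
im,W=cloud("wrist"); cv2.imwrite("pics/w3a.png",im)
p=CH-(.0426-.0005)*U
r=env.movel((*p,z),.015,stop_force=4); st("leg2 %s"%r)
im,W=cloud("wrist"); np.save("w3.npy",W); cv2.imwrite("pics/w3.png",im)
a=cv2.imread("pics/w3a.png"); cv2.imwrite("pics/w3b.png",cv2.resize(np.hstack([a,im]),(800,300),interpolation=3))
E
```

```text
t5.72 [ 0.569  -0.2156  0.1512] F [ 0.26 -0.64  0.07] o0.0440
leg1 False t8.48 [ 0.5588 -0.0856  0.1512] F [0.73 0.08 0.54] o0.0445
leg2 False t10.05 [ 0.5572 -0.0651  0.1512] F [0.11 0.49 0.39] o0.0435
```

View pics/w3b.png

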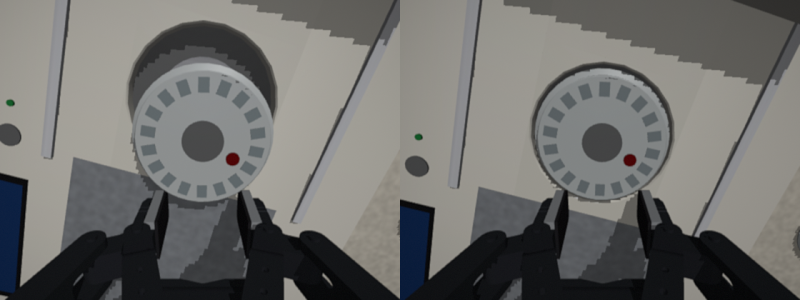

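In the right half the disc sits over the mouth, with gaps at its leading and left sides. I'll check from the depth whether it has dropped.

```bash
cat >> h.py <<'E'
def discfit(W,c=CH):
    r=np.hypot(W[...,0]-c[0],W[...,1]-c[1])
    ring=W[(r>.050)&(r<.075)&(abs(W[...,2]-.075)<.006)]; f=lambda P:np.linalg.lstsq(np.c_[P[:,:2]-c,np.ones(len(P))],P[:,2],rcond=None)[0]
    dk=f(ring); top=W[(r<.034)&(W[...,2]>.066)]; m=f(top)
    return "disc top above deck %.1f mm, tilt(mrad, rel) %s, deck %.4f n%d"%((m[2]-dk[2])*1e3,np.round((m-dk)[:2]*1e3,0),dk[2],len(top))
E
python3 - <<'E'
from h import *
W=np.load("w3.npy"); print(discfit(W))
m=np.hypot(W[...,0]-CH[0],W[...,1]-CH[1])<.06
for dz in(.003,.002): 
    d=discfit(W); deck=float(d.split("deck ")[-1].split()[0])
    try: print(blob("wrist",m&(W[...,2]>deck+dz),.080))
    except Exception as e: print(e)
E
```

```text
disc top above deck 19.5 mm, tilt(mrad, rel) [   79. -1214.], deck 0.0743 n27983
(np.float64(0.5603445821186666), np.float64(-0.09908404000626425), np.float64(0.0792632976810613), 2208)
(np.float64(0.5603442113915784), np.float64(-0.09907706564092889), np.float64(0.07926428994782232), 2208)
```

```bash
sed -i 's/(W\[...,2\]>.066)\]/(W[...,2]>.060)\&(W[...,2]<.098)]/' h.py
python3 - <<'E'
from h import *
W=np.load("w3.npy"); print(discfit(W))
im=cv2.imread("pics/w3.png"); c=calibration("wrist")
for (u,v) in [(421,200),(380,201),(460,200),(421,160),(421,240),(421,110),(421,265),(421,85),(340,200),(500,200)]:
    u=u-0; u2=int(u-280+ (0)) if 0 else None
r=np.hypot(W[...,0]-CH[0],W[...,1]-CH[1])
for a in range(0,360,45):
    P=CH+.030*np.array([np.cos(np.deg2rad(a)),np.sin(np.deg2rad(a))]); k=np.hypot(W[...,0]-P[0],W[...,1]-P[1])<.004
    print(a,np.round(np.nanmedian(W[k][:,2]),4))
E
```

```text
disc top above deck 5.0 mm, tilt(mrad, rel) [1. 1.], deck 0.0743 n19835
0 0.0794
45 0.0794
90 0.0793
135 0.0794
180 0.0794
225 0.0792
270 0.1556
315 0.1556
```

The disc stands level on the pins, its top 5.0 mm above the deck. Next I'll press lightly and turn it, moving only joint 7 so the tool point stays put.

```bash
cat >> h.py <<'E'
def fz(n=4):
    v=[]
    for _ in range(n): env.dwell(.02); v.append(env.get_state()["force"][2])
    return float(np.mean(v))
E
cat > turn.py <<'E'
from h import *
import sys
def press(bias,tgt=3.,zmin=.1440):
    """step down gently until mean Fz reaches tgt; returns z, F"""
    z=env.get_state()["tcp_pos"][2]; p=env.get_state()["tcp_pos"]
    env.movel((CH[0],CH[1],zmin),.006,stop_force=tgt-.5)
    f=fz()-bias
    for _ in range(4):
        if f<6: break
        p=env.get_state()["tcp_pos"]; env.movel((CH[0],CH[1],p[2]+.0002),.01); f=fz()-bias
    return env.get_state()["tcp_pos"][2],f
E
python3 - <<'E'
from turn import *
s=st(); p=s["tcp_pos"]
env.movel((p[0],p[1],.165),.1); env.movel((*CH,.165),.1); env.movel((*CH,.1525),.05)
b=fz(6); print("bias",b)
z,f=press(b); st("press"); print("z,f",z,f); z0=z
q=np.array(env.get_state()["qpos"])
for i in range(4):
    q=np.array(env.get_state()["qpos"]); q[6]+=np.deg2rad(8); env.goto_joints(q); f=fz(); s=env.get_state()
    print(i,"t%.2f q7 %.3f z %.4f f %.2f"%(s["time"],s["qpos"][6],s["tcp_pos"][2],f-b), np.round(s["torque"],2))
    if f-b<1 or f-b>9: break
E
```

```text
t10.10 [ 0.5572 -0.0651  0.1512] F [-0.51  0.88  0.02] o0.0439
bias 0.12770456148171705
press t12.16 [ 0.554  -0.023   0.1503] F [1.25 0.17 5.11] o0.0444
z,f 0.15027631114053427 5.071445071801771
0 t12.48 q7 -0.135 z 0.1504 f 3.20 [-0.04 -0.03  0.02]
1 t12.81 q7 0.000 z 0.1504 f 2.73 [0.03 0.   0.04]
2 t13.13 q7 0.135 z 0.1503 f 3.32 [-0.02  0.12  0.05]
3 t13.46 q7 0.269 z 0.1503 f 3.39 [0.08 0.18 0.02]
```

The force is holding at 3 N. I'll keep turning and check afterwards that the disc follows.

```bash
python3 - <<'E'
from turn import *
b=.13
for i in range(9):
    q=np.array(env.get_state()["qpos"]); q[6]+=np.deg2rad(8); env.goto_joints(q); f=fz()-b; s=env.get_state()
    print(i,"t%.2f q7 %.3f z %.4f f %.2f"%(s["time"],s["qpos"][6],s["tcp_pos"][2],f), np.round(s["torque"],2))
    if f<1 or f>9: break
im,W=cloud("wrist"); np.save("w4.npy",W); cv2.imwrite("pics/w4.png",im); print(discfit(W))
E
```

```text
0 t13.78 q7 0.403 z 0.1504 f 2.60 [-0.02  0.05 -0.03]
1 t14.11 q7 0.538 z 0.1503 f 2.99 [-0.04  0.1   0.04]
2 t14.43 q7 0.672 z 0.1503 f 3.00 [0.02 0.26 0.03]
3 t14.76 q7 0.806 z 0.1503 f 3.36 [-0.01  0.13  0.06]
4 t15.08 q7 0.941 z 0.1503 f 2.59 [ 0.    0.06 -0.08]
5 t15.41 q7 1.075 z 0.1500 f 0.13 [ 0.02  0.01 -0.01]
disc top above deck 1.7 mm, tilt(mrad, rel) [-15.  -1.], deck 0.0743 n14237
```

View pics/w4.png

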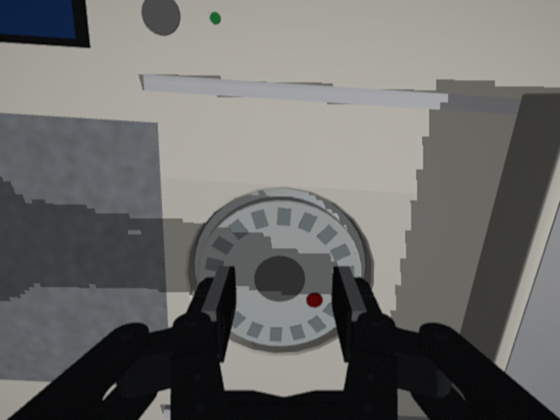

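The disc turned with the fingers: the red dot at (315,300) kept its place relative to the jaws. The force then vanished, so it fell. I'll follow it down lightly to confirm, then lift clear and measure.

```bash
python3 - <<'E'
from turn import *
z,f=press(.13,3.,zmin=.1440); st("follow"); print(z,f)
env.movel((*CH,.25),.15); q=np.array(env.get_state()["qpos"])
# back off so the camera looks over the chamber
c,R,t=cal("wrist"); o=-R.T@t; p=env.get_state()["tcp_pos"]; d=(CH-o[:2])
env.movel((p[0]+d[0],p[1]+d[1],.25),.15)
im,W=cloud("wrist"); np.save("w5.npy",W); cv2.imwrite("pics/w5.png",im); print(discfit(W)); s=st(); print(np.round(s["qpos"],2))
h=W[(W[...,2]>.100)&(W[...,2]<.110)]; print(len(h))
E
```

```text
follow t16.28 [ 0.5539 -0.0229  0.1457] F [-0.17  0.26  5.52] o0.0439
0.1456617201213615 5.292004612269124
disc top above deck 0.1 mm, tilt(mrad, rel) [1. 2.], deck 0.0743 n8531
 t17.87 [ 0.6325 -0.0343  0.2494] F [-0.21 -0.53  0.14] o0.0445
[ 0.29  0.51 -0.46  1.68  0.26  1.02  1.17]
33758
```

View pics/w5.png

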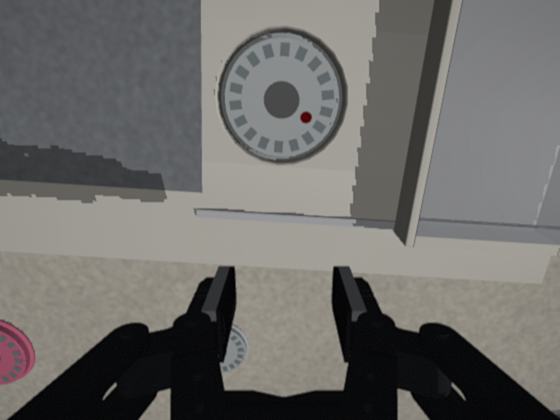

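The disc lies flush at 0.1 mm and level, red dot at (306,117), with the rim gap even all round. Next I'll shut the cover with two fingers on its end face.

```bash
python3 - <<'E'
from h import *
a=np.deg2rad(78.1); Y=np.array([np.cos(a),np.sin(a)]); AN=np.array([.5538,-.0236])
P=lambda l:AN+l*Y
ph=min((-11.9,168.1,),key=lambda f:(lambda q:99 if q is None else np.abs(q-np.array(env.get_state()["qpos"])).max())(kin.inverse_kinematics((*P(.235),.25),Q(f))))
print("phi",ph)
env.reach((*P(.235),.25),Q(ph)); st("over"); 
env.movel((*P(.235),.1537),.15); st("down")
r=env.movel((*P(.205),.1537),.03,stop_force=8); s=st("near %s"%r)
r=env.movel((*P(.085),.1537),.04,stop_force=8); s=st("leg1 %s"%r)
print("local y",(s["tcp_pos"][:2]-AN)@Y)
if not r:
    r=env.movel((*P(.058),.1537),.012,stop_force=5); s=st("leg2 %s"%r); print("local y",(s["tcp_pos"][:2]-AN)@Y)
E
```

```text
phi 168.1
over t18.82 [0.6026 0.2047 0.2498] F [-0.23  0.41 -0.03] o0.0439
down t19.62 [0.6028 0.2066 0.1545] F [-0.3  -1.1   1.03] o0.0442
near False t20.77 [0.5961 0.1771 0.1538] F [ 1.22  0.78 -0.19] o0.0439
leg1 False t23.92 [0.5713 0.0596 0.1537] F [1.18 1.64 0.72] o0.0442
local y 0.08502594015974366
leg2 True t25.48 [0.5669 0.0399 0.1534] F [0.64 0.7  0.38] o0.0438
local y 0.06488635199450972
```

It stopped at local y 0.0649, where about 0.066 was expected, but the force is low. I'll press again to make sure it is at the hard stop.

```bash
python3 - <<'E'
from h import *
a=np.deg2rad(78.1); Y=np.array([np.cos(a),np.sin(a)]); AN=np.array([.5538,-.0236])
P=lambda l:AN+l*Y
for k in range(2):
    r=env.movel((*P(.055),.1537),.008,stop_force=6); s=st("again %s"%r); print("local y",(s["tcp_pos"][:2]-AN)@Y)
env.movel((*P(.11),.1537),.15); env.movel((*P(.11),.25),.2); env.reach((*P(-.03),.36),Q(168.1))
im,W=cloud("wrist"); np.save("w6.npy",W); cv2.imwrite("pics/w6.png",im)
im2,W2=cloud("scene"); 
for w in (W,W2):
    m=(abs(w[...,2]-.105)<.004)&(np.hypot(w[...,0]-CH[0],w[...,1]-CH[1])<.16); rc=cv2.minAreaRect(np.float32(w[m][:,:2]*1000)); print(m.sum(),rc,(np.array(rc[0])/1000-AN)@Y)
cv2.imwrite("pics/w6b.png",np.hstack([cv2.resize(im,(400,300)),cv2.resize(im2,(400,300))])); st()
E
```

```text
again True t25.99 [0.5665 0.0399 0.1529] F [ 1.26  0.46 -0.05] o0.0445
local y 0.06477515759245318
again True t26.46 [0.566  0.0399 0.1525] F [0.5  1.75 0.29] o0.0443
local y 0.06464160342988887
18394 ((553.8582763671875, -24.487823486328125), (110.8353042602539, 176.4891815185547), 78.06952667236328) -0.0008567264277326675
1669 ((553.1764526367188, -24.714027404785156), (112.35448455810547, 181.6317138671875), 78.2221450805664) -0.001218663901333505
 t28.38 [ 0.5472 -0.0512  0.3584] F [-0.34  0.57  0.91] o0.0441
```

View pics/w6b.png

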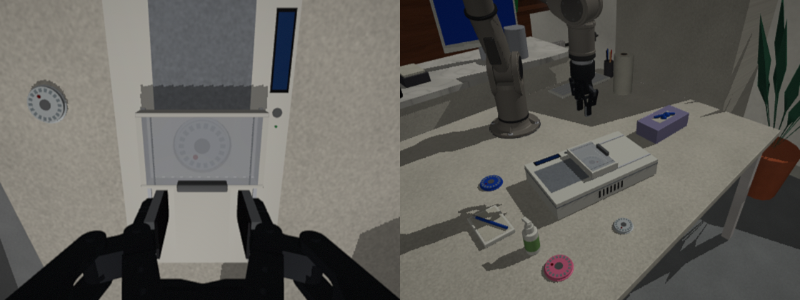

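The cover is over the disc, and three pushes stopped at the same place (0.0649, 0.0648 and 0.0646), so it is at the hard stop. The bystanders stand where they were and the arm is clear, so I'm handing in.

```bash
python3 -c "
from h import *
job.job_done(); st()"
```

```text
the job is handed in; nothing more can be done
the job is handed in; nothing more can be done
```

The disc is loaded and the cover shut; I handed the job in at about 28 s of the 67 s allowed, with the gripper well clear.

- **Disc:** I slid the white disc flat across the deck with two fingers until it dropped into the chamber. It stood level on the pins, 5.0 mm above the deck. I then pressed with about 3 N and turned it about 80°, and it fell home. Pressing to follow it down read up to about 5.5 N. With the fingers clear, its top measured 0.1 mm from the deck and level.
- **Cover:** I pushed it shut by its end face, and three pushes stopped within 0.3 mm of the same place. The cameras put its middle about 1 mm from the analyser's middle, with the disc visible under it.
- **Other things on the desk:** in the last picture the spray bottle, glove box, tray and other discs stood where they were. I judged that by eye, not by measurement.
- **Check that disagreed:** the force readings just after the cover stops were only about 1 to 2 N. I take the hard stop as reached from the repeated position and the camera fit, not from a sustained force.

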